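# Gather the brass furniture feet in the tote's marked corner

## Robot

A 6-joint arm with a two-finger parallel gripper is mounted at the origin on the work surface. World frame = base frame: x ahead of the robot, y to its left, z up, the work surface at z = 0. Lengths are in mm, angles in rad, forces in N, time in s.
With the tool pointing down it reaches from about 350 to 775 mm from the base axis. Payload 7.3 kg.
Tool frame: the origin (TCP) lies at the very end of the fingers, on their centre line; the grasp point (between the pads) lies 19 mm behind it (bot.grip_point_offset is the distance from the TCP to the grasp point, in mm); z points along the fingers, y is the line along which they close (so a half turn about z gives the same grasp; the last joint's range is limited). The gripper opens to 92 mm and grips with 3 to 60 N. Pads are 19 mm wide; open, the fingers measure 130 mm over their backs; the gripper's body (75 mm by 190 mm) begins 47 mm behind the grasp point.
Start: joints at [1.151, 0.342, 1.524, -0, 1.275, -0.146], TCP at [141.94, 505.468, 226.741] pointing down, gripper open.
Joint ranges: [-2.53, 2.53], [-0.77, 2.02], [0.04, 2.7], [-1, 4.14], [0.28, 2.66], [-3.11, 3.11]. Speed limits (rad/s): [2.57, 2.57, 3.14, 3.14, 3.14, 3.14].

## Interface

Orientations are given as [roll, pitch, yaw] about the fixed x, y, z axes, in that order (R = Rz(yaw) Ry(pitch) Rx(roll)).
In Python, from plant import bot gives the robot as it stands. The module is installed in compiled form; this text tells all that it offers.
- The arm moves only by the shell command python3 -m jog 'ROWS' [OPENING]. ROWS is JSON, a list of rows, each a list of 6 numbers: the shift along the tool's x, y, z in mm, then the turn, a rotation vector about the tool's x, y, z in rad. In form: [[dx, dy, dz, rx, ry, rz], ...]. A call has 1 to 12 rows; each row shifts and turns the commanded pose from where the row before left it, along the tool's axes as they then stand; what a row does not reach is not made up. A row lasts 1/10 s, in which the tool goes at most 50 mm and 8.59 degrees, less where a joint would pass 70% of its speed; a pose out of reach is approached as far as the arm can. A call with a gripper value outside its range is refused whole. OPENING is the opening in per cent of the stroke, from 0 (shut) to 100 (fully open), set as the call begins (- or left out, the last holds). The fingers move at their own pace and stop on an object; the grip force is fixed at half the most. Time passes only in rows, so rows that do not move let the fingers close. It gives the time, the measured TCP pose, the force, the opening and the grip force at its end, in the units of the state.
- bot.get_obs(): the state, without advancing time (a new reading comes with each control period).
- bot.capture(name): name is "scene" or "top"; returns the picture (384x512x3 uint8, red, green, blue); there is no depth.
- bot.camera_model(name): a dict with "fx", "fy", "cx", "cy" (pixels), "position" and "orientation" of the camera in the world. Camera axes: x right, y down, z forward; pixel columns grow to the right and rows downward; lengths in mm; the calibration is good to about 2 mm. A picture is of the moment at which its call begins. camera_model takes no time and is no camera call.
- bot.close_job(): hands the job in; it is judged then, once.
Trained networks look in the newest picture that a camera, given by its name, has taken for a name from the list of things; names that differ only in an ending like _2 or _b are one class to them, and where a whole thing is asked for, a point or a joint stands for the part that bears it (a point fixed in the world has none). Each returns a list of dicts, best first, with "p" (0 to 1); they miss things now and then, are a little off and sometimes report something else, mostly with a low value. They report only what shows in the picture. A call takes as long as a camera call.
- bot.outline_of(target, camera): "mask" (384x512 bool, what is visible of it) and "pixel" ([column, row] in pixels, amid what is visible of it).
The state is a dict: "time": time; "joint_positions": joint angles; "dq": joint speeds; "tau": joint torques, N m; "tool_pos": TCP position; "tcp_rot": TCP orientation; "contact_force": force on the tool from outside, world axes, zero at the start; "moment": the same for the moment, N m; "grip_width": finger opening in mm; "finger_force": force on a finger pad.
Only numpy, scipy, OpenCV 4.12 (cv2) and the standard library are available. Lean on these libraries where they do the work, as an engineer would, in place of code of your own. Each camera call takes 0.05 s, during which the arm holds its last target. There are 200 camera calls.

## Task

Three brass furniture feet are in the blue tote; find the fourth one among the odds and ends in the wooden crate and put it in the tote too, while the tote stands level. Then lift the tote by the black grip on its corner, tipping it (25 to 35 degrees) until all four feet have slid together into the orange-marked corner, and finish while still holding it tilted like that, so that I can scoop them out; it may rest on its low corner on the bench, but prop it on nothing else. Leave the rest of the crate's contents in the crate, and don't shift the other things on the bench.

Things in the scene. Friction and masses are not known exactly. Their poses are not given: they have to be found in the camera images.
- tote: Open square slippery blue tote, 190 x 190 mm outside, 55 mm high, walls and floor 5 mm thick, 0.4 kg, loose. Origin: centre of its underside; x, y along its sides, z up. The black grip is on the +x+y corner; the orange-marked corner is opposite (-x-y), its outer bottom point at (-95, -95, 0) mm. Feet start sliding at about 10 degrees of tilt, reach the corner by 33, and are gathered when all centred in its quarter.
- tote_handle (a point): Where to hold the tote: an upright black flat fin 14 mm thick, standing out about 50 mm from the +x+y corner along the tote's diagonal, from 22 to 80 mm above the tote's underside. This point is the middle of its thickness, 160 mm from the tote's centre along the diagonal, 55 mm above the underside; 60 mm are free on both flat sides. Axes as the tote's.
- foot1: Brass furniture foot like the others, a solid-looking round disc 32 mm in diameter and 26 mm high with a black pad on top, standing upright, 0.06 kg, loose; starts in the tote, on the side away from the orange corner. Origin: centre of its underside.
- foot2: Brass furniture foot like the others, a solid-looking round disc 32 mm in diameter and 26 mm high with a black pad on top, standing upright, 0.06 kg, loose; starts in the tote, on the side away from the orange corner. Origin: centre of its underside.
- foot3: Brass furniture foot like the others, a solid-looking round disc 32 mm in diameter and 26 mm high with a black pad on top, standing upright, 0.06 kg, loose; starts in the tote, on the side away from the orange corner. Origin: centre of its underside.
- foot4: Brass furniture foot like the others, a solid-looking round disc 32 mm in diameter and 26 mm high with a black pad on top, standing upright, 0.06 kg, loose; starts among the odds and ends on the crate's floor, with at least 30 mm free towards the walls. Origin: centre of its underside.
- crate: Low open pale-wood crate, 256 (its x) x 206 (its y) mm outside, 50 mm high, walls and floor 8 mm thick, fixed. Origin: centre of its underside. It holds four things, one in each quarter, about 116 mm apart along x and 90 mm along y: the fourth foot, the bolt, the offcut and the bracket.
- bolt: Steel bolt lying in the crate, about 49 mm long, 21 mm across its head; leave it in the crate. Origin near its middle, underneath.
- offcut: Dark wooden offcut 50 x 30 x 22 mm in the crate; leave it in the crate. Origin: centre of its underside.
- bracket: Small steel angle bracket in the crate, 45 x 30 mm, one leg 38 mm high; leave it in the crate. Origin: centre of its underside.
- glue: White glue bottle with a yellow label, 60 mm in diameter, 170 mm high, standing at the back of the bench; leave alone. Origin: centre of its base.
- screwdriver: Red-handled screwdriver lying at the back of the bench; leave alone. Origin: under its middle.
- tape: Yellow tape measure 70 x 40 x 68 mm standing on the bench to the right of the crate; leave alone. Origin: centre of its base.

How it is judged:
By the outcome, as a careful person would: the job done as asked, in the order asked, and still so for the second after the job is handed in, while the arm keeps its last pose, push and grip.
It also fails if it takes over 54 s, if anything falls off the work surface, if the arm or the gripper's body presses on something with over 40 N, if the wrist force passes 120 N, or if a joint passes its speed limit or range.

## Working session

There is one attempt and no reset: what is moved stays moved. The work goes in short steps, Python scripts to look and compute and a shell command to move; the robot and the scene stay as the last step left them, time stands still between calls to the robot, and variables do not carry over. Pictures are saved under pics/ and viewed, at most 11 in all, crops included, and the job is handed in when it is done.

```bash
mkdir -p pics; cat > h.py <<'E'
import numpy as np,cv2
from scipy.spatial.transform import Rotation as R
from plant import bot
def ray(cam,px):
    m=bot.camera_model(cam); o=np.array(m["orientation"],float)
    M=o if o.shape==(3,3) else R.from_euler('xyz',o).as_matrix()
    d=M@np.array([(px[0]-m["cx"])/m["fx"],(px[1]-m["cy"])/m["fy"],1]); return np.array(m["position"],float),d
def atz(cam,px,z):
    p,d=ray(cam,px); return p+d*(z-p[2])/d[2]
def proj(cam,P):
    m=bot.camera_model(cam); o=np.array(m["orientation"],float)
    M=o if o.shape==(3,3) else R.from_euler('xyz',o).as_matrix()
    c=(np.atleast_2d(P)-m["position"])@M; return np.c_[c[:,0]/c[:,2]*m["fx"]+m["cx"],c[:,1]/c[:,2]*m["fy"]+m["cy"]]
def snap(cam,name):
    im=bot.capture(cam); cv2.imwrite(f"pics/{name}.png",im[:,:,::-1]); return im
E
python3 - <<'E'
from h import *
print({k:v for k,v in bot.get_obs().items()})
a=[snap(c,c+"0") for c in("scene","top")]
cv2.imwrite("pics/both0.png",cv2.resize(np.vstack(a)[:,:,::-1],(512,768))[:, :])
for c in("scene","top"): print(bot.camera_model(c))
for n in ["tote","tote_handle","foot1","crate","bolt","offcut","bracket","tape","glue","screwdriver"]:
    for c in ("top","scene"):
        print(n,c,[(round(r["p"],2),np.round(r["pixel"]).tolist(),int(r["mask"].sum())) for r in bot.outline_of(n,c)][:6])
E
```

```text
{'time': 0.0, 'joint_positions': array([ 1.15099866e+00,  3.42742527e-01,  1.52503272e+00, -1.46204992e-05,
        1.27537707e+00, -1.45991814e-01]), 'dq': array([-1.71101670e-03,  3.07184148e-04, -5.27505015e-04,  2.88720920e-04,
        9.96100899e-04,  8.48007737e-05]), 'tau': array([-3.27432990e-04, -4.31254399e+01, -2.44220710e+01,  7.16917310e-02,
        5.59974660e-02, -1.02032270e-04]), 'tool_pos': array([141.76905725, 505.07182826, 226.02919727]), 'tcp_rot': array([-3.14004755e+00, -2.13058099e-04,  2.86779090e+00]), 'contact_force': array([1.19889573, 0.60331653, 0.94555534]), 'moment': array([-0.01983289,  0.00715762, -0.00930736]), 'finger_force': 0.0, 'grip_width': 91.86646023787222}
{'fx': 479.422349984848, 'fy': 479.422349984848, 'cx': 253.03964891163338, 'cy': 186.69076111052902, 'position': array([1446.45897568,  247.95409643, 1204.2734065 ]), 'orientation': array([-2.47936237, -0.0101329 ,  1.92025214])}
{'fx': 486.4087402675744, 'fy': 486.4087402675744, 'cx': 246.02178818003955, 'cy': 191.7809006466471, 'position': array([ 359.76089581,  -66.99642206, 1280.151794
[... 474 characters left out ...]
 7505)]
crate scene [(0.77, [210.0, 160.0], 4143)]
bolt top []
bolt scene [(0.63, [219.0, 175.0], 76)]
offcut top [(0.76, [328.0, 242.0], 234), (0.45, [135.0, 240.0], 147), (0.16, [329.0, 200.0], 214)]
offcut scene [(0.73, [214.0, 159.0], 4217)]
bracket top [(0.69, [326.0, 198.0], 196), (0.55, [309.0, 115.0], 328)]
bracket scene [(0.64, [195.0, 168.0], 137)]
tape top [(0.81, [402.0, 246.0], 558)]
tape scene [(0.91, [162.0, 124.0], 304)]
glue top [(0.9, [209.0, 124.0], 732), (0.24, [310.0, 117.0], 344)]
glue scene [(0.67, [264.0, 234.0], 787)]
screwdriver top [(0.96, [309.0, 114.0], 380), (0.42, [174.0, 219.0], 140)]
screwdriver scene [(0.63, [177.0, 222.0], 264), (0.32, [160.0, 123.0], 269)]
```

View pics/top0.png

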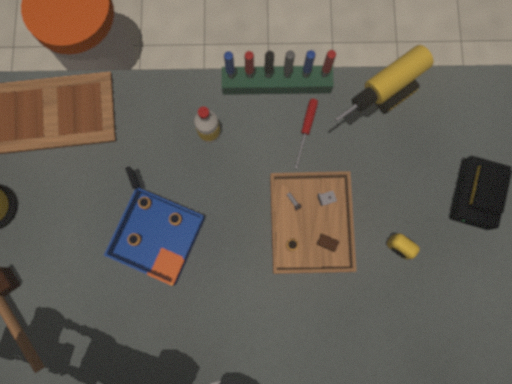

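View pics/scene0.png

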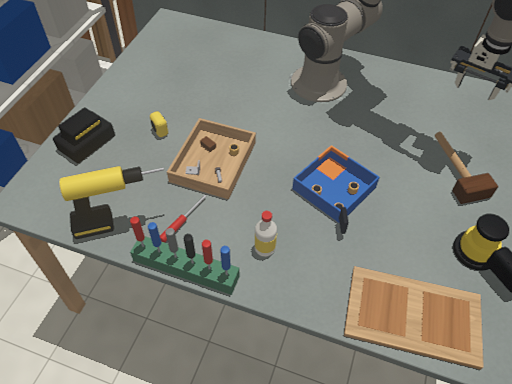

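Top view: tote around (155,236) with the grip at (134,178) and the orange corner at (167,265). Foot4 is at (292,243) in the crate, the bolt at (292,198), the bracket at (327,198) and the offcut at (328,242). The scene view agrees, with foot4 at (234,149). Next I fit the tote pose by silhouette.

```bash
python3 - <<'E'
from h import *
from scipy.optimize import minimize
sil={}
for c in("top","scene"):
    im=cv2.imread(f"pics/{c}0.png"); hsv=cv2.cvtColor(im,cv2.COLOR_BGR2HSV)
    b=cv2.inRange(hsv,(100,120,40),(125,255,255))|cv2.inRange(hsv,(3,150,120),(14,255,255))
    win=np.zeros_like(b)
    if c=="top": win[180:295,98:215]=255
    else: win[140:225,285:385]=255
    b=cv2.morphologyEx(b&win,cv2.MORPH_OPEN,np.ones((2,2)))
    pts=cv2.convexHull(cv2.findNonZero(b)); m=np.zeros_like(b); cv2.fillConvexPoly(m,pts,1); sil[c]=cv2.resize(m,None,fx=4,fy=4,interpolation=0)
L=np.array([[x,y,z] for x in(-95,95) for y in(-95,95) for z in(0,55)],float)
def cost(q,cams=("top","scene")):
    s=0;W=R.from_euler('z',q[2]).apply(L)+[q[0],q[1],0]
    for c in cams:
        h=cv2.convexHull((((proj(c,W)+.5)*4-.5)*16).astype(np.int32)); m=np.zeros_like(sil[c]); cv2.fillConvexPoly(m,h,1,shift=4)
        s+=(m!=sil[c]).sum()/sil[c].sum()
    return s
c0=atz("top",(155,236),20); print(c0)
for cams in(("top",),("scene",),("top","scene")):
    best=min((minimize(cost,[c0[0],c0[1],a],args=(cams,),method="Nelder-Mead",options=dict(initial_simplex=[[c0[0],c0[1],a],[c0[0]+15,c0[1],a],[c0[0],c0[1]+15,a],[c0[0],c0[1],a+.2]])) for a in(-.5,-.2,.1)),key=lambda r:r.fun)
    print(cams,best.x.round(3),best.fun)
q=best.x
h=R.from_euler('z',q[2]).apply([160/2**.5,160/2**.5,55])+[q[0],q[1],0]
print("handle",h,"dir",np.degrees(q[2]+np.pi/4),"px",proj("top",h),proj("scene",h), "r",np.hypot(*h[:2]))
for n,px in dict(f_a=(144,203),f_b=(175,219),f_c=(134,240)).items():
    p=atz("top",px,31);print(n,p.round(),R.from_euler('z',-q[2]).apply(p-[q[0],q[1],0]).round())
def tri(a,b):
    (p,d),(r,e)=ray("top",a),ray("scene",b); s=np.linalg.lstsq(np.c_[d,-e],r-p,rcond=None)[0]; return (p+s[0]*d+r+s[1]*e)/2,np.linalg.norm(p+s[0]*d-r-s[1]*e)
o={}
for c,px in(("top",(292,242)),("scene",(231,149))):
    snap(c,c+"1");r=[x for x in bot.outline_of("foot4",c)]
    r=min(r,key=lambda x:abs(x["pixel"][0]-px[0])+abs(x["pixel"][1]-px[1])); ys,xs=np.nonzero(r["mask"]);o[c]=(xs.mean(),ys.mean());print(c,o[c],atz(c,o[c],21))
print(tri(o["top"],o["scene"]))
big=cv2.imread("pics/top1.png")[165:285,95:355]; t=cv2.imread("pics/scene1.png")[115:245,140:400]
cv2.imwrite("pics/crop1.png",np.vstack([cv2.resize(big,(650,300),interpolation=2),cv2.resize(t,(600,300),interpolation=2)[:, :].copy() if 0 else cv2.resize(t,(650,300),interpolation=2)]))
E
```

```text
[476.9006153  183.22222371  20.        ]
('top',) [ 4.76207e+02  1.80073e+02 -4.17000e-01] 0.04123858447488585
('scene',) [ 4.76563e+02  1.83746e+02 -4.09000e-01] 0.020541380222104708
('top', 'scene') [ 4.76792e+02  1.82355e+02 -4.17000e-01] 0.07212569935937836
handle [626.07564428 239.92507135  55.        ] dir 21.088806844690424 px [[131.87722037 177.22035019]] [[343.68057375 220.73634342]] r 670.4735283551252
f_a [562. 212.  31.] [66. 62. 31.]
f_b [519. 130.  31.] [ 60. -30.  31.]
f_c [466. 235.  31.] [-31.  44.  31.]
top (np.float64(292.35833333333335), np.float64(243.925)) [ 452.87621408 -172.44417582   21.        ]
scene (np.float64(234.44776119402985), np.float64(149.044776119403)) [ 447.71101651 -169.17982014   21.        ]
(array([ 451.89409502, -169.8764789 ,   25.43010312]), np.float64(4.560936488899828))
```

View pics/crop1.png

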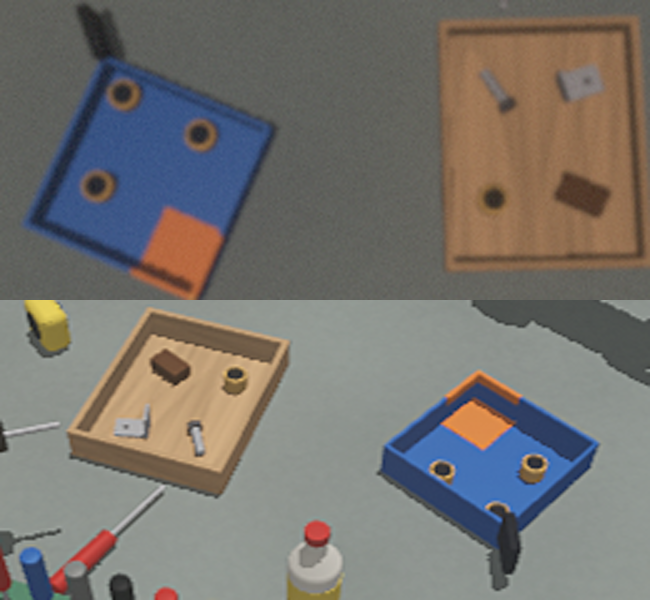

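Crop: foot4 is upright at about (493,197) in the crop, i.e. (292,244) in the full picture, with clear space around it. The tote fit and grip position agree in both views. I now move over the tote's side, turn the gripper to close along world x, then go to the crate.

```bash
cat > g.py <<'E'
import sys
from h import *
# go: x y z yaw(rad) -> needed rotation (tool rotvec) and shift in present and in the turned tool axes
x,y,z,yaw=map(float,sys.argv[1:5]); tilt=float(sys.argv[5]) if len(sys.argv)>5 else 0
o=bot.get_obs(); A=R.from_euler('xyz',o["tcp_rot"]); B=R.from_euler('xyz',[np.pi,0,yaw])*R.from_rotvec([0,tilt,0])
d=np.array([x,y,z])-o["tool_pos"]
print("t",o["time"],"pos",o["tool_pos"].round(1),"rpy",np.round(o["tcp_rot"],3),"F",o["contact_force"].round(1),"w",round(o["grip_width"],1))
print("shift before turn",A.inv().apply(d).round(1),"turn",(A.inv()*B).as_rotvec().round(3),"shift after turn",B.inv().apply(d).round(1))
E
python3 -m jog '[[-37,-25,0,0,0,0],[-37,-25,0,0,0,0],[-37,-25,0,0,0,0],[-37,-25,0,0,0,0],[-37,-25,0,0,0,0],[-37,-25,0,0,0,0],[-37,-25,0,0,0,0],[-37,-25,0,0,0,0],[-37,-25,0,0,0,0],[-37,-25,0,0,0,0]]' 65
python3 -m jog '[[0,0,0,0,0,0.13],[0,0,0,0,0,0.13],[0,0,0,0,0,0.13],[0,0,0,0,0,0.13],[0,0,0,0,0,0.13],[0,0,0,0,0,0.13],[0,0,0,0,0,0.13],[0,0,0,0,0,0.13],[0,0,0,0,0,0.13],[0,0,0,0,0,0.127],[0,0,0,0,0,0]]'
python3 g.py 452 -171 120 1.5708
```

```text
time: 2.3
tool_pos: [431.6, 163.1, 227.0]
tcp_rot: [3.141, 0.001, 2.868]
contact_force: [-0.5, 0.8, -0.1]
grip_width: 59.6
finger_force: 0.0
time: 3.4
tool_pos: [430.6, 164.7, 226.8]
tcp_rot: [3.141, -0.0, 1.57]
contact_force: [-0.7, -0.5, 0.4]
grip_width: 60.1
finger_force: 0.0
t 3.4 pos [430.6 164.7 226.8] rpy [ 3.141 -0.     1.57 ] F [-0.7 -0.5  0.4] w 60.1
shift before turn [-335.7   21.8  106.7] turn [ 0.    -0.    -0.001] shift after turn [-335.7   21.4  106.8]
```

```bash
python3 -m jog '[[-42,2.7,0,0,0,0],[-42,2.7,0,0,0,0],[-42,2.7,0,0,0,0],[-42,2.7,0,0,0,0],[-42,2.7,0,0,0,0],[-42,2.7,0,0,0,0],[-42,2.7,20,0,0,0],[-42,2.7,20,0,0,0],[0,0,33,0,0,0],[0,0,34,0,0,0],[0,0,0,0,0,0],[0,0,0,0,0,0]]'
python3 g.py 452 -171 11 1.5708
python3 - <<'E'
from h import *
a=snap("top","top2");b=snap("scene","scene2")
P=bot.get_obs()["tool_pos"];print(proj("top",P),proj("scene",P))
cv2.imwrite("pics/crop2.png",np.hstack([cv2.resize(a[180:290,250:370,::-1],(400,367)),cv2.resize(b[105:215,150:270,::-1],(400,367))]))
E
```

```text
time: 4.6
tool_pos: [452.3, -171.2, 120.1]
tcp_rot: [-3.141, -0.0, 1.573]
contact_force: [0.1, 0.8, 0.1]
grip_width: 59.9
finger_force: 0.0
t 4.6 pos [ 452.3 -171.2  120.1] rpy [-3.141 -0.     1.573] F [0.1 0.8 0.1] w 59.9
shift before turn [  0.2  -0.2 109.1] turn [-0.001 -0.     0.002] shift after turn [  0.2  -0.3 109.1]
[[295.44490037 240.57515923]] [[232.45069946 128.56405211]]
```

View pics/crop2.png

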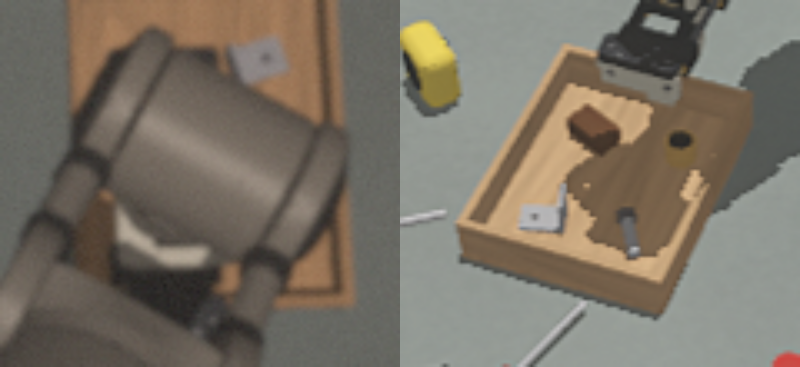

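The gripper is above the crate quarter holding foot4, which shows at (680,145) in the crop's right half, and nothing is touching. I descend and grip.

```bash
python3 -m jog '[[0,0,20,0,0,0],[0,0,20,0,0,0],[0,0,20,0,0,0],[0,0,15,0,0,0],[0,0,15,0,0,0],[0,0,10,0,0,0],[0,0,6,0,0,0],[0,0,3,0,0,0],[0,0,0,0,0,0],[0,0,0,0,0,0]]'
python3 -m jog '[[0,0,0,0,0,0],[0,0,0,0,0,0],[0,0,0,0,0,0],[0,0,0,0,0,0],[0,0,0,0,0,0],[0,0,0,0,0,0],[0,0,0,0,0,0],[0,0,0,0,0,0]]' 10
```

```text
time: 5.7
tool_pos: [452.6, -171.5, 11.2]
tcp_rot: [3.141, 0.0, 1.571]
contact_force: [0.6, 1.0, 0.1]
grip_width: 59.7
finger_force: 0.0
time: 6.5
tool_pos: [452.2, -171.3, 10.8]
tcp_rot: [3.142, -0.0, 1.571]
contact_force: [-0.5, 0.2, 1.9]
grip_width: 31.1
finger_force: 30.0
```

```bash
python3 -m jog '[[0,0,-10,0,0,0],[0,0,-20,0,0,0],[0,0,-25,0,0,0],[0,0,-30,0,0,0],[0,0,-30,0,0,0],[42,-2.7,0,0,0,0],[42,-2.7,0,0,0,0],[42,-2.7,0,0,0,0],[42,-2.7,0,0,0,0],[42,-2.7,0,0,0,0],[42,-2.7,0,0,0,0]]'
python3 -m jog '[[42,-2.7,0,0,0,0],[42,-2.7,0,0,0,0],[0,0,0,0,0,0],[0,0,0,0,0,0]]'
python3 g.py 430.6 164.6 9 1.5708
python3 - <<'E'
from h import *
b=snap("scene","scene3")
cv2.imwrite("pics/crop3.png",cv2.resize(b[90:240,270:420,::-1],(600,600)))
E
```

```text
time: 7.6
tool_pos: [435.6, 82.4, 126.4]
tcp_rot: [3.141, -0.0, 1.571]
contact_force: [0.3, -0.2, -0.5]
grip_width: 31.4
finger_force: 30.0
time: 8.0
tool_pos: [430.2, 165.5, 126.1]
tcp_rot: [3.141, 0.0, 1.574]
contact_force: [-0.3, -0.0, -0.2]
grip_width: 31.2
finger_force: 30.0
t 8.0 pos [430.2 165.5 126.1] rpy [3.141 0.    1.574] F [-0.3 -0.  -0.2] w 31.2
shift before turn [ -0.9   0.4 117.1] turn [0.    0.    0.003] shift after turn [ -0.9   0.4 117.1]
```

View pics/crop3.png

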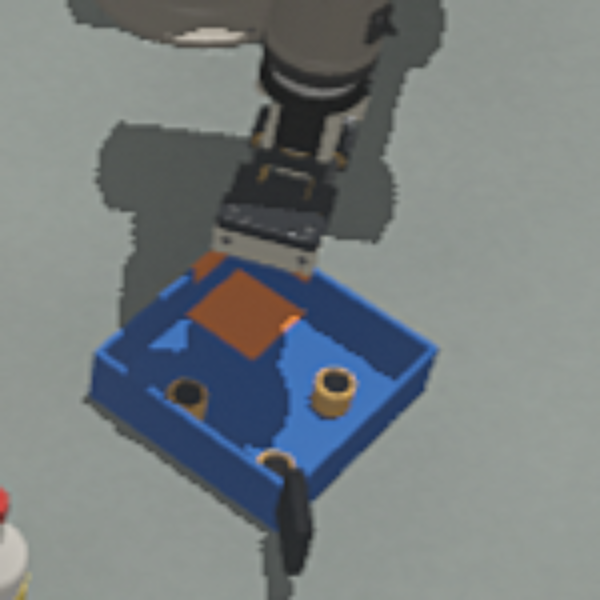

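The gripper holds the foot over the orange corner side of the tote, and the other three feet are where they were. I lower it and release.

```bash
python3 -m jog '[[0,0,25,0,0,0],[0,0,25,0,0,0],[0,0,25,0,0,0],[0,0,15,0,0,0],[0,0,12,0,0,0],[0,0,8,0,0,0],[0,0,4,0,0,0],[0,0,2,0,0,0],[0,0,1,0,0,0],[0,0,0,0,0,0]]'
python3 -m jog '[[0,0,0,0,0,0],[0,0,0,0,0,0],[0,0,0,0,0,0],[0,0,0,0,0,0]]' 52
python3 -m jog '[[0,0,-15,0,0,0],[0,0,-25,0,0,0],[0,0,-40,0,0,0],[0,0,-40,0,0,0],[0,0,-30,0,0,0],[0,0,0,0,0,0.12],[0,0,0,0,0,0.12],[0,0,0,0,0,0.12],[0,0,0,0,0,0.12],[0,0,0,0,0,0.12]]'
python3 -m jog '[[0,0,0,0,0,0.12],[0,0,0,0,0,0.12],[0,0,0,0,0,0.12],[0,0,0,0,0,0.12],[0,0,0,0,0,0.123],[0,0,0,0,0,0]]' 70
python3 g.py 626 240 150 0.368
```

```text
time: 9.05
tool_pos: [430.8, 164.7, 9.0]
tcp_rot: [3.141, -0.0, 1.571]
contact_force: [0.3, -0.2, -0.8]
grip_width: 31.4
finger_force: 30.0
time: 9.45
tool_pos: [430.6, 164.8, 8.9]
tcp_rot: [3.141, -0.0, 1.571]
contact_force: [-0.4, -0.0, -0.1]
grip_width: 47.6
finger_force: 0.0
time: 10.45
tool_pos: [430.4, 164.7, 158.7]
tcp_rot: [-3.141, -0.0, 0.966]
contact_force: [0.5, 0.1, -0.7]
grip_width: 47.6
finger_force: 0.0
time: 11.05
tool_pos: [430.4, 164.7, 158.7]
tcp_rot: [-3.141, 0.0, 0.367]
contact_force: [0.0, -0.1, -0.3]
grip_width: 64.6
finger_force: 0.0
t 11.05 pos [430.4 164.7 158.7] rpy [-3.141  0.     0.367] F [ 0.  -0.1 -0.3] w 64.6
shift before turn [ 2.096e+02 -1.000e-01  8.700e+00] turn [-0.     0.    -0.001] shift after turn [2.096e+02 1.000e-01 8.700e+00]
```

```bash
python3 - <<'E'
from h import *
print(atz("scene",(266,250),0),atz("top",(204,112),170),atz("top",(209,135),0))
E
python3 -m jog '[[40,0,0,0,0,0],[40,0,0,0,0,0],[40,0,0,0,0,0],[40,0,0,0,0,0],[40,0,0,0,0,0],[10,0,8,0,0,0],[0,0,0,0,0,0],[0,0,0,0,0,0]]'
python3 g.py 626 240 36 0.368
python3 - <<'E'
from h import *
b=snap("scene","scene4");a=snap("top","top4")
for r in bot.outline_of("foot1","scene"): print(r["p"],r["pixel"],atz("scene",r["pixel"],20).round())
cv2.imwrite("pics/crop4.png",np.hstack([cv2.resize(b[120:260,250:390,::-1],(400,400)),cv2.resize(a[130:290,80:240,::-1],(400,400))]))
E
```

```text
[ 7.64835641e+02  5.24027957e+01 -2.27373675e-13] [758.88601697  43.26177218 170.        ] [753.82835202  45.99461879   0.        ]
time: 11.85
tool_pos: [625.2, 239.8, 149.9]
tcp_rot: [-3.141, 0.003, 0.369]
contact_force: [-0.4, -0.2, -0.0]
grip_width: 64.1
finger_force: 0.0
t 11.85 pos [625.2 239.8 149.9] rpy [-3.141e+00  3.000e-03  3.690e-01] F [-0.4 -0.2 -0. ] w 64.1
shift before turn [  1.1   0.2 113.9] turn [-0.     0.003  0.001] shift after turn [  0.8   0.2 113.9]
0.45 [316.4, 187.6] [509. 130.  20.]
```

View pics/crop4.png

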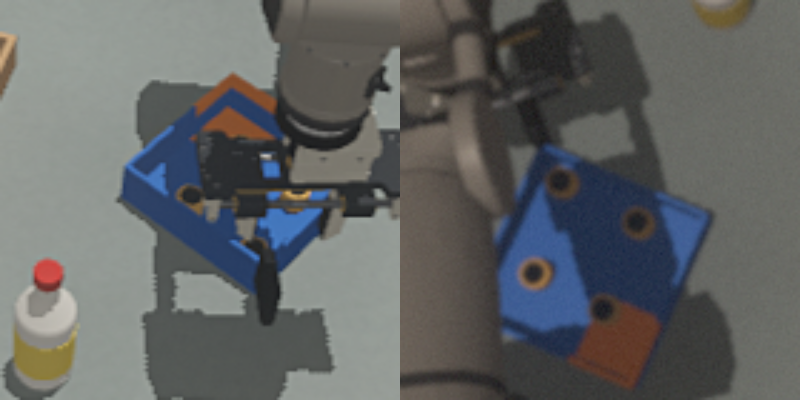

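All four feet stand in the tote (right half: (560,181), (637,220), (533,272), (602,308)). The gripper straddles above the fin and the glue is well clear. I descend and grip the fin.

```bash
python3 -m jog '[[1,0,20,0,0,0],[0,0,20,0,0,0],[0,0,20,0,0,0],[0,0,20,0,0,0],[0,0,15,0,0,0],[0,0,10,0,0,0],[0,0,6,0,0,0],[0,0,3,0,0,0],[0,0,0,0,0,0]]'
python3 -m jog '[[0,0,0,0,0,0],[0,0,0,0,0,0],[0,0,0,0,0,0],[0,0,0,0,0,0],[0,0,0,0,0,0],[0,0,0,0,0,0],[0,0,0,0,0,0],[0,0,0,0,0,0],[0,0,0,0,0,0],[0,0,0,0,0,0],[0,0,0,0,0,0],[0,0,0,0,0,0]]' 0
```

```text
time: 12.9
tool_pos: [627.6, 240.6, 36.9]
tcp_rot: [-3.142, -0.0, 0.368]
contact_force: [0.9, -0.0, 0.6]
grip_width: 64.5
finger_force: 0.0
time: 14.1
tool_pos: [627.6, 240.4, 36.8]
tcp_rot: [3.141, -0.0, 0.368]
contact_force: [0.5, -0.9, -0.0]
grip_width: 13.8
finger_force: 30.0
```

```bash
python3 -m jog '[[-0.8,0,-6,0,0.02,0],[-0.8,0,-6,0,0.02,0],[-0.8,0,-6,0,0.02,0],[-0.8,0,-6,0,0.02,0],[-0.8,0,-6,0,0.02,0],[-0.8,0,-6,0,0.02,0],[-0.8,0,-6,0,0.02,0],[-0.8,0,-6,0,0.02,0],[-0.8,0,-6,0,0.02,0],[-0.8,0,-6,0,0.02,0],[0,0,0,0,0,0],[0,0,0,0,0,0]]'
python3 -m jog '[[-0.8,0,-6,0,0.02,0],[-0.8,0,-6,0,0.02,0],[-0.8,0,-6,0,0.02,0],[-0.8,0,-6,0,0.02,0],[-0.8,0,-6,0,0.02,0],[-0.8,0,-6,0,0.02,0],[0,0,0,0,0,0],[0,0,0,0,0,0],[0,0,0,0,0,0]]'
python3 - <<'E'
from h import *
b=snap("scene","scene5");a=snap("top","top5")
cv2.imwrite("pics/crop5.png",np.hstack([cv2.resize(b[120:260,250:390,::-1],(400,400)),cv2.resize(a[130:290,80:240,::-1],(400,400))]))
E
```

```text
time: 15.3
tool_pos: [615.1, 235.8, 96.0]
tcp_rot: [-3.142, -0.2, 0.368]
contact_force: [0.2, -0.1, -4.2]
grip_width: 13.9
finger_force: 30.0
time: 16.2
tool_pos: [602.3, 230.9, 129.2]
tcp_rot: [-3.141, -0.319, 0.368]
contact_force: [-1.5, -0.3, -4.2]
grip_width: 13.9
finger_force: 30.0
```

View pics/crop5.png

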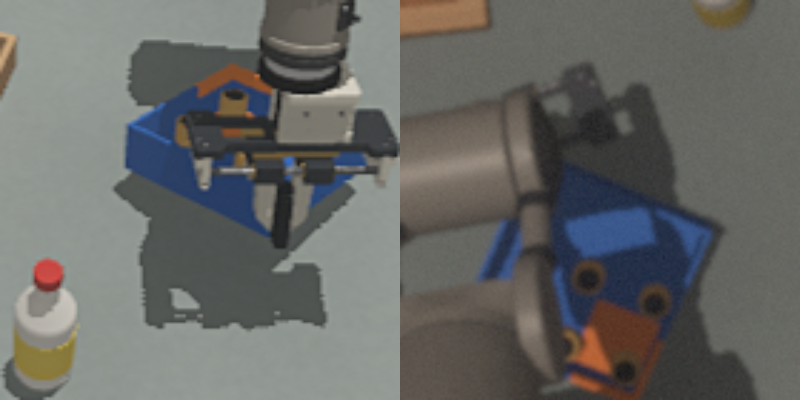

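At 18° the four feet are sliding toward the orange corner: (588,277), (654,303), (570,347), (624,371) in the right half. I keep tilting.

```bash
python3 -m jog '[[-0.8,0,-6,0,0.02,0],[-0.8,0,-6,0,0.02,0],[-0.8,0,-6,0,0.02,0],[-0.8,0,-6,0,0.02,0],[-0.8,0,-6,0,0.02,0],[-0.8,0,-6,0,0.02,0],[-0.8,0,-6,0,0.02,0],[-0.8,0,-6,0,0.02,0],[-0.8,0,-6,0,0.02,0],[-0.8,0,-6,0,0.02,0],[-0.8,0,-6,0,0.02,0],[-0.8,0,-6,0,0.02,0]]'
python3 -m jog '[[-0.4,0,-3,0,0.01,0],[0,0,0,0,0,0],[0,0,0,0,0,0],[0,0,0,0,0,0],[0,0,0,0,0,0],[0,0,0,0,0,0]]'
python3 - <<'E'
from h import *
b=snap("scene","scene6");a=snap("top","top6")
for c in("top","scene"): print([(round(r["p"],2),np.round(r["pixel"])) for r in bot.outline_of("foot1",c)])
# expected: rotate about low corner by theta, project floor-quarter and rim
th=-bot.get_obs()["tcp_rot"][1]; ax=np.array([np.sin(.368),-np.cos(.368),0])
piv=np.array([476.8-134.35*np.cos(.368),182.4-134.35*np.sin(.368),0])
def W(L): return R.from_rotvec(ax*th).apply(R.from_euler('z',-.417).apply(L)+[476.8,182.4,0]-piv)+piv
for c,im,ro,co,w in(("scene",b,120,250,140),("top",a,130,80,160)):
    v=cv2.resize(im[ro:ro+w,co:co+w,::-1],(400,400)).copy()
    for L,col in(([[0,0,5],[-90,0,5],[-90,-90,5],[0,-90,5]],(0,255,0)),([[95,95,55],[-95,95,55],[-95,-95,55],[95,-95,55]],(0,255,255)),):
        p=(proj(c,W(np.array(L,float)))+.5-[co,ro])*400/w; cv2.polylines(v,[p.astype(np.int32)],True,col,1)
    out=v if c=="scene" else np.hstack([out,v])
cv2.imwrite("pics/crop6.png",out)
E
```

```text
time: 17.5
tool_pos: [565.9, 216.9, 191.0]
tcp_rot: [-3.142, -0.561, 0.368]
contact_force: [-0.3, 0.2, -6.0]
grip_width: 13.8
finger_force: 30.0
time: 18.1
tool_pos: [564.6, 216.4, 192.8]
tcp_rot: [-3.141, -0.57, 0.368]
contact_force: [0.5, -0.5, -5.4]
grip_width: 13.9
finger_force: 30.0
[(0.69, array([180., 260.])), (0.67, array([166., 270.])), (0.42, array([171., 279.])), (0.16, array([174., 232.]))]
[(0.54, array([324., 156.]))]
```

View pics/crop6.png

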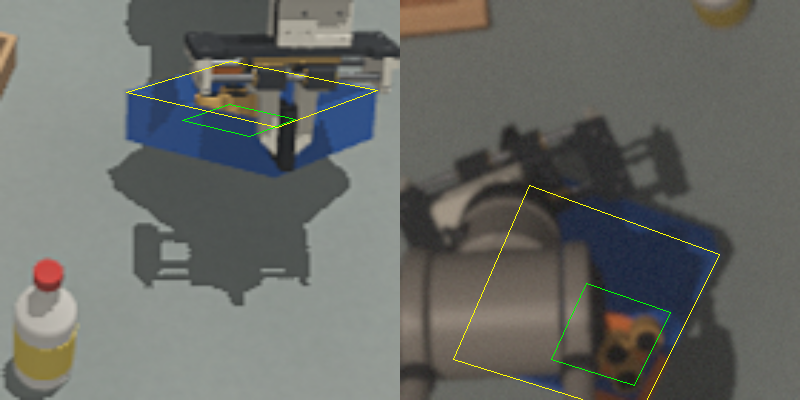

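The rim matches the model in the scene view. Three feet show in or near the corner quarter and the fourth is behind the wrist. I tilt a touch further, settle, and work out tote-frame coordinates for the feet.

```bash
python3 -m jog '[[-0.3,0,-2.4,0,0.008,0],[0,0,0,0,0,0],[0,0,0,0,0,0],[0,0,0,0,0,0],[0,0,0,0,0,0],[0,0,0,0,0,0],[0,0,0,0,0,0],[0,0,0,0,0,0]]'
cat > c.py <<'E'
from h import *
b=snap("scene","scene7");a=snap("top","top7")
th=-bot.get_obs()["tcp_rot"][1]; ax=np.array([np.sin(.368),-np.cos(.368),0]); Z=R.from_euler('z',-.417); T=R.from_rotvec(ax*th)
C=np.array([476.8,182.4,0]); piv=C-134.35*np.array([np.cos(.368),np.sin(.368),0])
def W(L): return T.apply(Z.apply(L)+C-piv)+piv
def inv(P): return Z.inv().apply(T.inv().apply(P-piv)+piv-C)
def onplane(c,px,h):
    p,d=ray(c,px); p0=inv(p);p1=inv(p+d); return p0+(p1-p0)*(h-p0[2])/(p1[2]-p0[2])
if __name__=="__main__":
    print(np.degrees(th))
    for c in("top","scene"):
        for r in bot.outline_of("foot1",c): print(c,round(r["p"],2),np.round(r["pixel"]),int(r["mask"].sum()),onplane(c,r["pixel"],29).round())
    out=[]
    for c,im,ro,co,wd in(("scene",b,125,300,60),("top",a,240,145,60)):
        v=cv2.resize(im[ro:ro+wd,co:co+wd,::-1],(400,400),interpolation=2).copy()
        v=cv2.convertScaleAbs(v,alpha=1.5)
        t=np.linspace(0,6.28,30)
        for x,y in((-74,-74),(-74,-42),(-42,-74),(-42,-42)):
            q=proj(c,W(np.c_[x+16*np.cos(t),y+16*np.sin(t),31+0*t])); cv2.polylines(v,[((q+.5-[co,ro])*400/wd).astype(np.int32)],True,(0,255,0),1)
        out.append(v)
    cv2.imwrite("pics/crop7.png",np.hstack(out))
E
python3 c.py
```

```text
time: 19.1
tool_pos: [563.1, 215.8, 194.9]
tcp_rot: [-3.142, -0.578, 0.368]
contact_force: [-0.1, 0.5, -5.3]
grip_width: 13.8
finger_force: 30.0
33.12401247678183
top 0.72 [182. 262.] 162 [-14. -78.  29.]
top 0.72 [168. 271.] 130 [-48. -55.  29.]
top 0.71 [178. 235.] 2699 [ 51. -39.  29.]
scene 0.44 [331. 156.] 53 [-15. -32.  29.]
scene 0.39 [324. 155.] 44 [-14. -61.  29.]
```

View pics/crop7.png

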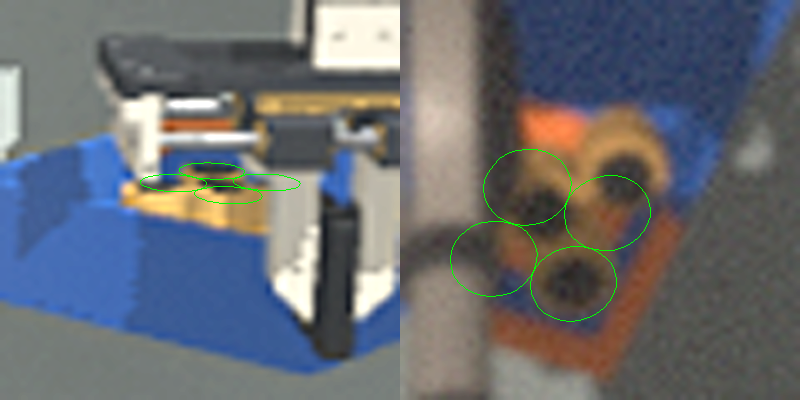

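The corner foot is seated. Two others are stacked against it at roughly (-25,-78) and (-50,-55) in the tote frame, and the fourth is hidden by the wrist. I check where it could show.

```bash
python3 - <<'E'
from c import *
t=np.linspace(0,6.28,40)
def cyl(x,y): return W(np.r_[np.c_[x+16*np.cos(t),y+16*np.sin(t),31+0*t],np.c_[x+16*np.cos(t),y+16*np.sin(t),5+0*t]])
for px in((631/400*60,0),):pass
for u,v in((630,172),(543,203),(570,280)): print("pad",onplane("top",((u-400)*60/400+145-.5,v*60/400+240-.5),31).round())
out=[]
for c,im,ro,co,wd in(("scene",b,115,290,80),("top",a,230,125,80)):
    v=cv2.convertScaleAbs(cv2.resize(im[ro:ro+wd,co:co+wd,::-1],(400,400),interpolation=2),alpha=1.5)
    for (x,y),col in(((-74,-74),(0,255,0)),((-26,-74),(0,255,0)),((-50,-53),(0,255,0)),((-74,-27),(255,0,255)),((-74,8),(255,255,0))):
        h=cv2.convexHull(((proj(c,cyl(x,y))+.5-[co,ro])*400/wd).astype(np.int32)); cv2.polylines(v,[h],True,col,1)
    out.append(v)
cv2.imwrite("pics/crop8.png",np.hstack(out))
E
```

```text
pad [-23. -75.  31.]
pad [-46. -50.  31.]
pad [-73. -72.  31.]
```

View pics/crop8.png

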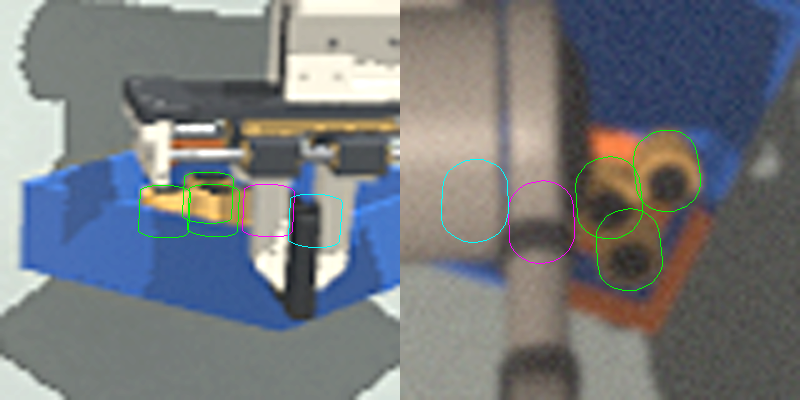

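The brass edge at (247,213) just left of the finger suggests the fourth foot is near (-74,-27), but it is mostly hidden. I swing the tote about 12° about its low corner, keeping the tilt, so the scene camera can see past the finger.

```bash
python3 -m jog '[[0,-6.8,0,0.0164,0,-0.0251],[0,-6.8,-0.1,0.0164,0,-0.0251],[-0.1,-6.8,0,0.0164,0,-0.0251],[-0.1,-6.8,-0.1,0.0164,0,-0.0251],[-0.1,-6.8,0,0.0164,0,-0.0251],[0,-6.8,-0.1,0.0164,0,-0.0251],[-0.1,-6.8,-0.1,0.0164,0,-0.0251],[0,0,0,0,0,0],[0,0,0,0,0,0],[0,0,0,0,0,0],[0,0,0,0,0,0]]'
python3 - <<'E'
import c
from c import *
o=bot.get_obs(); yaw=o["tcp_rot"][2]; u=np.array([np.cos(yaw),np.sin(yaw),0])
a0=.368; u0=np.array([np.cos(a0),np.sin(a0),0])
piv2=o["tool_pos"]*[1,1,0]-u*(np.dot(np.array([563.1,215.8,0])-piv,u0)); print(np.degrees(th),yaw,piv,piv2)
def W2(L): return R.from_euler('z',yaw-a0).apply(W(L)-piv)+piv2
t=np.linspace(0,6.28,40); out=[]
for cc,im,ro,co,wd in(("scene",b,115,290,80),("top",a,230,125,80)):
    v=cv2.convertScaleAbs(cv2.resize(im[ro:ro+wd,co:co+wd,::-1],(400,400),interpolation=2),alpha=1.5)
    for (x,y),col in(((-74,-74),(0,255,0)),((-23,-74),(0,255,0)),((-48,-51),(0,255,0)),((-74,-25),(255,0,255))):
        q=W2(np.r_[np.c_[x+16*np.cos(t),y+16*np.sin(t),31+0*t],np.c_[x+16*np.cos(t),y+16*np.sin(t),5+0*t]])
        h=cv2.convexHull(((proj(cc,q)+.5-[co,ro])*400/wd).astype(np.int32)); cv2.polylines(v,[h],True,col,1)
    out.append(v)
cv2.imwrite("pics/crop9.png",np.hstack(out))
E
```

```text
time: 20.5
tool_pos: [541.6, 258.0, 194.9]
tcp_rot: [-3.141, -0.578, 0.577]
contact_force: [-1.0, -0.6, -6.0]
grip_width: 13.9
finger_force: 30.0
33.11280142466663 0.5772392041652454 [351.44490563 134.06758007   0.        ] [351.4209537 134.2270919   0.       ]
```

View pics/crop9.png

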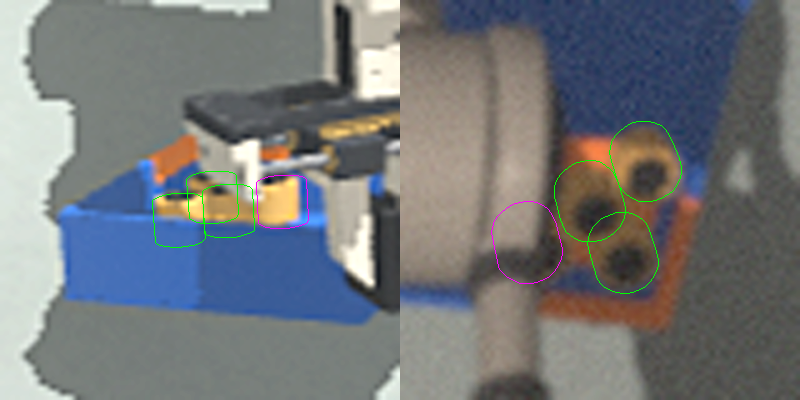

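All four feet are visible and sit in the orange quarter. The fourth is at (278,200) in the left half, a few mm inside the magenta estimate. The tilt is 33° and the low corner rests on the bench, so I hand in.

```bash
python3 -c "
from plant import bot
print(bot.close_job())"
```

```text
the job is handed in; nothing more can be done
None
```

The fourth brass foot is in the tote, and the arm is holding the tote by its grip at about 33° (read from the gripper's angle), its low corner on the bench and all four feet gathered in the orange corner; I have handed the job in (no verdict came back).

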